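# Clamp the test pot's lid down evenly and give it test air

## Robot

A 6-joint arm with a two-finger parallel gripper is mounted at the origin on a cart in front of the work surface, level with it; the furniture and walls round the work are solid. World frame = base frame: x ahead of the robot, y to its left, z up, the work surface at z = 0. Lengths are in m, angles in rad, forces in N, time in s.
With the tool pointing down it reaches from about 0.375 to 0.825 m from the base axis. Payload 5.5 kg.
Tool frame: the origin (TCP) lies on the centre line of the jaws, within the pads' length; the fingertips stand 14 mm ahead of it and the grasp point (between the pads) lies 5 mm behind it (robot.tcp_to_tips is the distance from the TCP to the fingertips, in m); z points along the fingers, y is the line along which they close (so a half turn about z gives the same grasp; the last joint's range is limited). The gripper opens to 85 mm and grips with 20 to 120 N. Pads are 22 mm wide; open, the fingers measure 114 mm over their backs; the gripper's body (76 mm by 85 mm) begins 54 mm behind the grasp point. The pads swing forward as they close: fully open they stand 13 mm farther back than shut.
Start: joints at [1.341, 0.314, -0.047, 1.21, 0, 1.571], TCP at [0.137, 0.584, 0.245] pointing down, gripper open.
Joint ranges: [-2.67, 2.67], [-0.69, 1.73], [-1.03, 1.25], [-2.08, 2.16], [-1.42, 1.45], [-3.14, 3.14]. Speed limits (rad/s): [2.39, 2.39, 3.01, 3.14, 3.14, 3.14].

## Interface

Orientations are given as a unit quaternion [w, x, y, z].
In Python, from plant import robot, viewer gives the robot as it stands.
- The arm moves only by the tool play_rows, never from a script. Its argument "increments" is a list that holds one entry, the list of rows, each a list of 7 numbers: the turn, a rotation vector about the tool's x, y, z in degrees, then the shift along the tool's x, y, z in mm, then the finger opening in mm, from 0 to 85.4. A call has 1 to 10 rows; each row is the pose to reach, as a shift and turn from the pose commanded when the call began, along the tool's axes at that moment; what a row does not reach only later rows make up. A row lasts 1/8 s, in which the tool goes at most 62.5 mm and 10.7 degrees, less where a joint would pass 70% of its speed; a pose out of reach is approached as far as the arm can. A call with a gripper value outside its range is refused whole. The fingers move at their own pace and stop on an object; "newtons" is the grip in N (left out, the last holds). Time passes only in rows, so rows that repeat a pose let the fingers close. It gives the time, the measured TCP pose, the force, the opening and the grip force at its end, in the units of the state.
- robot.get_obs(): the state, without advancing time (a new reading comes with each control period).
- viewer.snapshot(name): name is "side" or "top" or "wrist"; returns a dict with "pixels" (400x640x3 uint8, red, green, blue), "range_z" (400x640 float32, m along the optical axis (not along the pixel's ray), 0 where there is no reading), "mtx" (3x3 intrinsics, pixels), "extrinsics" (4x4, takes a point from world to camera coordinates). Camera axes: x right, y up, looking along -z (the intrinsics and any distortion apply to the point x, -y, -z); pixel columns grow to the right and rows downward; lengths in m; the calibration is good to about 2 mm. A picture is of the moment at which its call begins.
- robot.job_done(): hands the job in; it is judged then, once.
The state is a dict: "t": time; "q": joint angles; "dq": joint speeds; "tau": joint torques, N m; "ee_pos": TCP position; "ee_rot": TCP orientation; "wrist_force": force on the tool from outside, world axes, zero at the start; "ft_torque": the same for the moment, N m; "finger_gap": finger opening in m; "finger_force": force on a finger pad.
Only numpy, scipy, OpenCV 4.12 (cv2) and the standard library are available. Lean on these libraries where they do the work, as an engineer would, in place of code of your own. Each camera call takes 0.05 s, during which the arm holds its last target. There are 200 camera calls.

## Task

Clamp the lid of the blue leak-test pot down evenly with its four orange levers, in two rounds: in the first round swing each lever clockwise (seen from above) only about halfway, to 45 degrees from straight out, and in the second on to its stop, where it lies along the rim; in each round do one lever, then the one straight across from it, then the other two, so that the gasket is not pinched. When all four are tight, hold the green air button right down for two seconds for the leak check and let it go again. Leave the other things on the bench where they are.

Things in the scene. Friction and masses are not known exactly. Their poses are not given: they have to be found in the camera images.
- test_pot: The leak-test pot, fixed on the bench: blue round pot (flange 216 mm across) with a bare steel lid, on a dark steel base plate (x -115 to 115, y -233 to 113 mm, 10 mm thick), air valve block at -y. Origin: on the pot's axis at the underside of the plate, on the bench; z up. Lid rim 128 mm above the bench, 3 mm lower when tight; a brass valve in its middle is 158 mm high.
- lever_a (a joint): Angle of the far left orange clamp lever (straight across from lever c). 0: loose, pointing straight out from the middle of the pot; grows as it turns clockwise seen from above, which tightens it; 0.8: halfway; 1.57: tight, at its hard stop, lying along the rim of the lid. It stays where it is left; turning it takes about 5 N at the push point.
- lever_a_pivot (a point): Top centre of the hub of lever a, on its upright turning axis; about 163 mm above the bench and 85 mm from the axis of the pot. The hub is 25 mm across. A steel stop pin 8 mm thick stands on the lid beside it, on the inner side of where the lever ends up, 152 mm above the bench.
- lever_a_push (a point): Point inside the arm of lever a, on its middle line, 50 mm out from the turning axis, about 163 mm above the bench; moves with the lever. The arm is a round bar 17 mm thick here and ends 68 mm from the axis; its underside is about 27 mm above the lid and nothing stands below or beside it outside the rim.
- lever_b (a joint): Angle of the near left orange clamp lever (straight across from lever d). 0: loose, pointing straight out from the middle of the pot; grows as it turns clockwise seen from above, which tightens it; 0.8: halfway; 1.57: tight, at its hard stop, lying along the rim of the lid. It stays where it is left; turning it takes about 5 N at the push point.
- lever_b_pivot (a point): Top centre of the hub of lever b, on its upright turning axis; about 163 mm above the bench and 85 mm from the axis of the pot. The hub is 25 mm across. A steel stop pin 8 mm thick stands on the lid beside it, on the inner side of where the lever ends up, 152 mm above the bench.
- lever_b_push (a point): Point inside the arm of lever b, on its middle line, 50 mm out from the turning axis, about 163 mm above the bench; moves with the lever. The arm is a round bar 17 mm thick here and ends 68 mm from the axis; its underside is about 27 mm above the lid and nothing stands below or beside it outside the rim.
- lever_c (a joint): Angle of the near right orange clamp lever (straight across from lever a). 0: loose, pointing straight out from the middle of the pot; grows as it turns clockwise seen from above, which tightens it; 0.8: halfway; 1.57: tight, at its hard stop, lying along the rim of the lid. It stays where it is left; turning it takes about 5 N at the push point.
- lever_c_pivot (a point): Top centre of the hub of lever c, on its upright turning axis; about 163 mm above the bench and 85 mm from the axis of the pot. The hub is 25 mm across. A steel stop pin 8 mm thick stands on the lid beside it, on the inner side of where the lever ends up, 152 mm above the bench.
- lever_c_push (a point): Point inside the arm of lever c, on its middle line, 50 mm out from the turning axis, about 163 mm above the bench; moves with the lever. The arm is a round bar 17 mm thick here and ends 68 mm from the axis; its underside is about 27 mm above the lid and nothing stands below or beside it outside the rim.
- lever_d (a joint): Angle of the far right orange clamp lever (straight across from lever b). 0: loose, pointing straight out from the middle of the pot; grows as it turns clockwise seen from above, which tightens it; 0.8: halfway; 1.57: tight, at its hard stop, lying along the rim of the lid. It stays where it is left; turning it takes about 5 N at the push point.
- lever_d_pivot (a point): Top centre of the hub of lever d, on its upright turning axis; about 163 mm above the bench and 85 mm from the axis of the pot. The hub is 25 mm across. A steel stop pin 8 mm thick stands on the lid beside it, on the inner side of where the lever ends up, 152 mm above the bench.
- lever_d_push (a point): Point inside the arm of lever d, on its middle line, 50 mm out from the turning axis, about 163 mm above the bench; moves with the lever. The arm is a round bar 17 mm thick here and ends 68 mm from the axis; its underside is about 27 mm above the lid and nothing stands below or beside it outside the rim.
- air_button (a joint): Travel of the green air button: 0 up, 0.008 m fully down. A spring brings it back; it moves at about 2 N and is fully down at 6 N.
- air_button_top (a point): Middle of the top of the green air button (34 mm across, pressed straight down) on the aluminium valve block, 86 mm above the bench when up. The round gauge behind it (76 mm towards +x of the pot's frame) reaches 112 mm above the bench.
- oil_filter: Bystander: red oil filter, 71 mm across, 86 mm high; loose on the bench. Origin: centre of its underside.
- screw_jar: Bystander: small jar of screws, 58 mm across, 88 mm high; loose on the bench. Origin: centre of its underside.
- tape_measure: Bystander: yellow tape measure, 34x76x60 mm; loose on the bench. Origin: centre of its underside.
- screwdriver: Bystander: screwdriver with a red handle, 214 mm long; loose on the bench. Origin: centre of its underside.
- brake_pad: Bystander: dark worn brake pad, 46x123x11 mm, lying in front of the pot's base plate; loose on the bench. Origin: centre of its underside.

How it is judged:
By the outcome, as a careful person would: the job done as asked, in the order asked, and still so for the second after the job is handed in, with the robot touching nothing.
It also fails if it takes over 72 s, if anything falls off the work surface, if the arm or the gripper's body presses on something with over 40 N, if the wrist force passes 120 N, or if a joint passes its speed limit or range.

## Working session

There is one attempt and no reset: what is moved stays moved. The work goes in short steps, Python scripts to look and compute and a tool call to move; the robot and the scene stay as the last step left them, time stands still between calls to the robot, and variables do not carry over. Pictures are saved under pics/ and viewed, at most 11 in all, crops included, and the job is handed in when it is done.

Besides the shell and the picture viewer there is one more tool, called after ">>>" as name([rows], argument=value, ...), one row to a line, values as JSON. play_rows: Moves the arm, as the interface text tells. Its arguments: {"type":"object","properties":{"increments":{"type":"array"},"newtons":{"type":"number"}},"required":["increments"]}

```bash
mkdir -p pics; ls; cat > h.py <<'E'
import numpy as np,cv2
from plant import robot,viewer
def snap(n):
    s=viewer.snapshot(n); return s
def world(s,u,v,z=None):
    K=np.array(s['mtx']);E=np.array(s['extrinsics']);R=E[:3,:3];t=E[:3,3]
    u=np.atleast_1d(u).astype(float);v=np.atleast_1d(v).astype(float)
    d=np.stack([(u-K[0,2])/K[0,0],-(v-K[1,2])/K[1,1],-np.ones_like(u)],1)
    o=-R.T@t; dw=d@R
    if z is None: k=s['range_z'][v.astype(int),u.astype(int)]
    else: k=(z-o[2])/dw[:,2]
    return o+dw*k[:,None]
E
python3 - <<'E'
from h import *
for n in('top','side'):
    s=snap(n);cv2.imwrite(f'pics/{n}0.png',s['pixels'][:,:,::-1])
    np.savez(f'{n}0.npz',**s)
    print(n,s['mtx'],s['extrinsics'])
o=robot.get_obs();print(o)
E
```

```text
pics
top [[512.11578212   0.         317.57340582]
 [  0.         512.11578212 202.41194131]
 [  0.           0.           1.        ]] [[ 0.02418813 -0.99969858 -0.00420621 -0.10611023]
 [ 0.98769242  0.02324686  0.15467151 -0.58836775]
 [-0.15452711 -0.00789566  0.987957   -1.44702308]
 [ 0.          0.          0.          1.        ]]
side [[437.69912768   0.         314.21429205]
 [  0.         437.69912768 194.43996575]
 [  0.           0.           1.        ]] [[ 0.87871981 -0.47708423 -0.01556076 -0.56132221]
 [ 0.2399049   0.41321767  0.87846275 -0.19092254]
 [-0.41267074 -0.77565572  0.4775574  -1.10394473]
 [ 0.          0.          0.          1.        ]]
{'t': 0.1, 'q': array([ 1.34099443e+00,  3.14183253e-01, -4.79880136e-02,  1.21020972e+00,
        6.19452233e-06,  1.57074732e+00]), 'dq': array([ 0.00052449, -0.00081542,  0.00231515, -0.00118011,  0.00150812,
       -0.00089372]), 'tau': array([ 2.84060734e-04, -5.40763485e+01,  3.40541911e+01,  1.11624110e-02,
        8.11728933e-05, -1.58678574e-05]), 'ee_pos': array([0.13655278, 0.58373114, 0.24450011]), 'ee_rot': array([-9.39352528e-05,  1.14623914e-01,  9.93408642e-01, -7.86746876e-04]), 'wrist_force': array([-0.2188013 ,  0.99309991, -0.54826956]), 'ft_torque': array([ 0.01364305, -0.02577152,  0.00949374]), 'finger_force': 0.0, 'finger_gap': 0.08567040905617515}
```

View pics/top0.png

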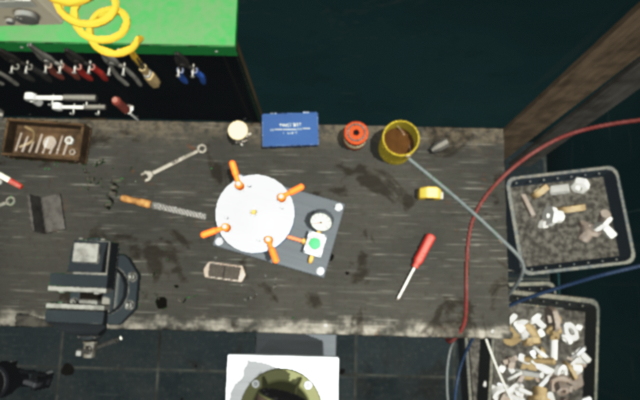

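View pics/side0.png

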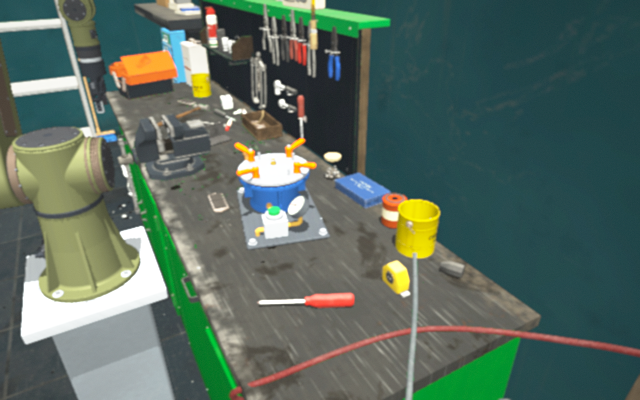

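The top view shows the pot's lid at about (255,213), with lever a at (235,172), b at (212,232), c at (272,250) and d at (292,190). The green button is at (315,243), the gauge at (320,220) and the brake pad at (225,271).

```bash
python3 - <<'E'
from h import *
s=dict(np.load('top0.npz'));im=s['pixels'];hsv=cv2.cvtColor(im,cv2.COLOR_RGB2HSV)
roi=np.zeros(im.shape[:2],np.uint8);roi[150:275,190:345]=1
m=cv2.inRange(hsv,(4,150,120),(17,255,255))*roi
n,l,st,c=cv2.connectedComponentsWithStats(m)
for i in range(1,n):
    if st[i,4]<15: continue
    v,u=np.where(l==i);P=world(s,u,v,.163)[:,:2];mu=P.mean(0);w,V=np.linalg.eigh(np.cov((P-mu).T));a=V[:,1]
    pr=(P-mu)@a;print(st[i],mu.round(4),'ends',(mu+a*pr.min()).round(4),(mu+a*pr.max()).round(4), np.percentile(s['range_z'][v,u],50))
w=(hsv[...,1]<60)&(hsv[...,2]>170)
m=(w.astype(np.uint8)*roi);n,l,st,c=cv2.connectedComponentsWithStats(m)
i=1+st[1:,4].argmax();v,u=np.where(l==i);pts=np.stack([u,v],1).astype(np.int32)
(cc,r)=cv2.minEnclosingCircle(pts);print('lid',st[i],cc,r,world(s,[cc[0],cc[0]+r],[cc[1],cc[1]],.128))
g=cv2.inRange(hsv,(45,120,80),(85,255,255))*roi
v,u=np.where(g>0);print('btn',len(u),world(s,[u.mean()],[v.mean()],.086))
s=dict(np.load('side0.npz'));hsv=cv2.cvtColor(s['pixels'],cv2.COLOR_RGB2HSV)
roi=np.zeros((400,640),np.uint8);roi[130:245,230:325]=1
g=cv2.inRange(hsv,(45,120,80),(85,255,255))*roi;v,u=np.where(g>0);print('btn side',len(u),world(s,[u.mean()],[v.mean()],.083))
m=cv2.inRange(hsv,(4,150,120),(17,255,255))*roi
n,l,st,c=cv2.connectedComponentsWithStats(m)
for i in range(1,n):
    if st[i,4]>15:v,u=np.where(l==i);print(st[i],world(s,u,v,.163)[:,:2].mean(0))
E
```

```text
[229 160  10  21  77] [0.6598 0.1382] ends [0.6844 0.1443] [0.6287 0.1306] 1.3848618
[236 183   8   6  20] [0.611  0.1166] ends [0.614  0.1099] [0.6069 0.1258] 1.381915
[287 183  18  12  61] [ 0.6091 -0.0348] ends [ 0.6196 -0.0536] [ 0.5961 -0.0115] 1.3727669
[278 196   8   6  16] [0.5795 0.0038] ends [ 0.5829 -0.0066] [0.5767 0.0127] 1.3763517
[200 227  20  11  72] [0.4849 0.1955] ends [0.4947 0.1695] [0.4765 0.2179] 1.358643
[266 242  13  22  63] [0.4329 0.0236] ends [0.4643 0.0381] [0.4085 0.0122] 1.3462275
lid [ 215  174   80   80 4581] (253.7138671875, 212.21705627441406) 40.9517936706543 [[ 0.54647916  0.08187621  0.128     ]
 [ 0.54913381 -0.03051941  0.128     ]]
btn 34 [[ 0.472387   -0.08160147  0.086     ]]
btn side 80 [[ 0.46674039 -0.0888288   0.083     ]]
[291 138  15  15  30] [0.65085683 0.11997216]
[234 142  15  15  28] [0.47704619 0.1739033 ]
[308 162   9   7  22] [ 0.61385746 -0.03853427]
```

>>> play_rows([
  [[0,0,0,0,0,-60,0],[0,0,10,-45,-45,-100,0],[0,0,20,-90,-85,-100,0],[0,0,30,-135,-130,-100,0],[0,0,40,-180,-170,-100,0],[0,0,50,-225,-215,-100,0],[0,0,50,-270,-255,-100,0],[0,0,50,-315,-300,-100,0],[0,0,50,-360,-340,-100,0],[0,0,50,-400,-380,-100,0]],
], newtons=40)

```text
t: 1.35
ee_pos: [0.4403, 0.1212, 0.3451]
ee_rot: [-0.0, 0.524, 0.852, 0.0]
wrist_force: [0.8, 0.8, 0.2]
finger_gap: -0.0
finger_force: 0.0
```

```bash
cat >> h.py <<'E'
def levers(s,c=(.547,.080),zmin=0):
    im=s['pixels'];hsv=cv2.cvtColor(im,cv2.COLOR_RGB2HSV)
    m=cv2.inRange(hsv,(3,150,90),(18,255,255))
    n,l,st,_=cv2.connectedComponentsWithStats(m)
    for i in range(1,n):
        if st[i,4]<60: continue
        v,u=np.where(l==i);P=world(s,u,v,.165)[:,:2];mu=P.mean(0)
        if np.hypot(*(mu-c))>.2: continue
        w,V=np.linalg.eigh(np.cov((P-mu).T));a=V[:,1];pr=(P-mu)@a
        print(st[i],mu.round(4),'ends',(mu+a*pr.min()).round(4),(mu+a*pr.max()).round(4),'ang',np.degrees(np.arctan2(a[1],a[0])).round(1))
def st():
    o=robot.get_obs();w,x,y,z=o['ee_rot'];yaw=np.degrees(np.arctan2(*( (1-2*x*x-2*z*z),2*(x*y-w*z))))
    print('t',round(o['t'],2),'pos',o['ee_pos'].round(4),'yaw_y',yaw.round(2),'F',o['wrist_force'].round(1),'gap',round(o['finger_gap'],3),'q',o['q'].round(2));return o,yaw
E
python3 - <<'E'
from h import *
st();print(robot.tcp_to_tips)
s=snap('wrist');cv2.imwrite('pics/w1.png',s['pixels'][:,:,::-1]);levers(s)
E
```

```text
t 1.35 pos [0.4403 0.1212 0.3451] yaw_y 26.83 F [0.8 0.8 0.2] gap -0.0 q [ 0.27  0.02 -0.17  1.38  0.    1.37]
0.014
[ 373  105   37   81 1383] [0.4858 0.1829] ends [0.4971 0.1445] [0.4756 0.2176] ang 106.4
[ 448  229   89   39 1333] [0.6335 0.1339] ends [0.6842 0.1424] [0.5854 0.1258] ang -170.5
[245 237  75  29 892] [0.4362 0.0296] ends [0.4702 0.0602] [0.4102 0.0062] ang -138.0
```

View pics/w1.png

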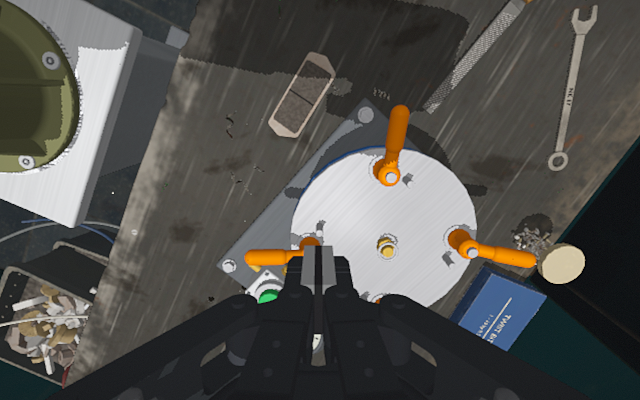

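The wrist view shows b's hub top at (391,177) with its tip at (399,110), a's hub bolt at about (473,250) with its tip at (534,260), and c at left (246,257). The valve is at (387,245) and the button at (267,297).

```bash
python3 - <<'E'
from h import *
s=snap('wrist')
for n,u,v,z in[('valve',387,240,.158),('bhub',391,177,.165),('btip',400,108,.163),('ahub',473,250,.165),('atip',536,261,.163),('ctip',246,258,.163),('btn',267,297,.086)]:
    p=world(s,u,v,z)[0];print(n,p[:2].round(4), world(s,u,v)[0].round(4))
cv2.imwrite('pics/w1c.png',cv2.resize(s['pixels'][90:320,220:550,::-1],None,fx=2.4,fy=2.4,interpolation=cv2.INTER_CUBIC))
E
```

```text
valve [0.5372 0.0856] [0.5381 0.0849 0.1559]
bhub [0.5042 0.1474] [0.5045 0.1473 0.1641]
btip [0.4794 0.2069] [0.4771 0.2062 0.1728]
ahub [0.6204 0.1179] [0.6202 0.1179 0.1653]
atip [0.689  0.1365] [ 8.377e-01  1.119e-01 -7.000e-04]
ctip [0.412  0.0025] [ 0.4141 -0.0866  0.01  ]
btn [ 0.462  -0.0848] [ 0.4621 -0.0852  0.0854]
```

View pics/w1c.png

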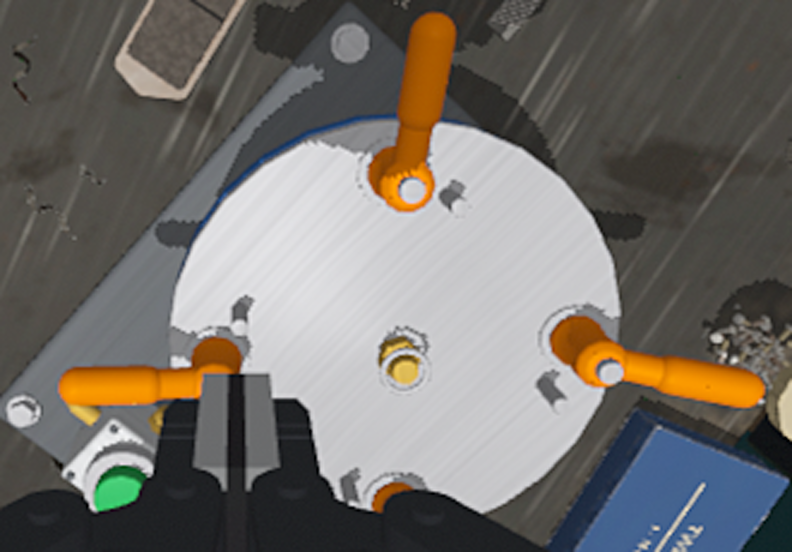

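The enlarged view puts b's bolt at (392,169) and tip at (401,97), a's bolt at (473,245) and tip at (537,251), the valve top at (389,243) and the button at (270,292).

```bash
python3 - <<'E'
from h import *
s=snap('wrist')
L={}
for n,u,v,z in[('valve',388.7,243,.158),('bhub',391.7,169.2,.165),('btip',401,96.5,.163),('ahub',473.3,244.6,.165),('atip',537.5,251.5,.163),('ctip',245.5,250.4,.163),('btn',269.5,292,.086)]:
    p=world(s,u,v,z)[0][:2];L[n]=p;print(n,p.round(4))
for a,b in[('valve','bhub'),('bhub','btip'),('valve','ahub'),('ahub','atip'),('ctip','valve'),('ctip','atip'),('valve','btn')]:
    d=L[b]-L[a];print(a,b,np.hypot(*d).round(4),np.degrees(np.arctan2(d[1],d[0])).round(1))
E
```

```text
valve [0.5382 0.0871]
bhub [0.4988 0.158 ]
btip [0.4731 0.2197]
ahub [0.6147 0.1267]
atip [0.6809 0.1497]
ctip [0.4058 0.0145]
btn [ 0.4592 -0.0716]
valve bhub 0.0811 119.1
bhub btip 0.0668 112.7
valve ahub 0.0861 27.4
ahub atip 0.0701 19.1
ctip valve 0.1511 28.7
ctip atip 0.3065 26.2
valve btn 0.1773 -116.5
```

```bash
cat > plan.py <<'E'
import numpy as np
C=np.array([.543,.083]);PHI=26.5
th0=dict(a=PHI,b=PHI+90,c=PHI+180,d=PHI+270)
u=lambda t:np.array([np.cos(np.radians(t)),np.sin(np.radians(t))])
def tgt(l,q,gap,z,C=C,PHI=PHI,half=11):
    t0=PHI+{'a':0,'b':90,'c':180,'d':270}[l];t=t0-q
    p=C+.085*u(t0)+.05*u(t)+(.0085+half/1e3+gap/1e3)*u(t+90)
    yaw=PHI+(0 if l in'ac' else 90)-q
    return np.r_[p,z,yaw]
def rows(start,tg):
    x=u(start[3]+90);y=u(start[3]);o=[]
    for p in tg:
        d=(np.array(p)-start)[:3]*1e3
        o.append([0,0,int(round(start[3]-p[3])),int(round(d[:2]@x)),int(round(d[:2]@y)),int(round(-d[2])),0])
    print(o);r=o[-1]
    return np.r_[start[:2]+(r[3]*x+r[4]*y)/1e3,start[2]-r[5]/1e3,start[3]-r[2]]
def lerp(a,b,n): return [a+(b-a)*k/n for k in range(1,n+1)]
E
python3 - <<'E'
from plan import *
from h import st
o,yaw=st();s=np.r_[o['ee_pos'],yaw]
s=rows(s,lerp(s,tgt('a',0,25,.23),6)); print(s)
s=rows(s,[tgt('a',0,25,.18),tgt('a',0,25,.16)]+[tgt('a',0,12,.16)]+[tgt('a',q,0,.16) for q in(5,14,23,32,40,45,45)])
E
```

```text
t 1.5 pos [0.4405 0.1205 0.3448] yaw_y 26.48 F [-0.2  0.1  0.2] gap 0.0 q [ 0.27  0.02 -0.17  1.38 -0.    1.38]
[[0, 0, 0, -6, 35, 19, 0], [0, 0, 0, -12, 70, 38, 0], [0, 0, 0, -17, 105, 57, 0], [0, 0, 0, -23, 140, 77, 0], [0, 0, 0, -29, 175, 96, 0], [0, 0, 0, -35, 210, 115, 0]]
[ 0.64403743  0.18286885  0.22975786 26.48463578]
[[0, 0, 0, 0, 0, 50, 0], [0, 0, 0, 0, 0, 70, 0], [0, 0, 0, -13, 0, 70, 0], [0, 0, 5, -29, 2, 70, 0], [0, 0, 14, -37, 3, 70, 0], [0, 0, 23, -46, 4, 70, 0], [0, 0, 32, -54, 3, 70, 0], [0, 0, 40, -61, 1, 70, 0], [0, 0, 45, -66, -1, 70, 0], [0, 0, 45, -66, -1, 70, 0]]
```

>>> play_rows([
  [[0,0,0,-6,35,19,0],[0,0,0,-12,70,38,0],[0,0,0,-17,105,57,0],[0,0,0,-23,140,77,0],[0,0,0,-29,175,96,0],[0,0,0,-35,210,115,0],[0,0,0,-35,210,115,0],[0,0,0,-35,210,140,0],[0,0,0,-35,210,165,0],[0,0,0,-35,210,185,0]],
])

```text
t: 2.75
ee_pos: [0.6412, 0.1877, 0.1601]
ee_rot: [-0.0, 0.523, 0.852, -0.0]
wrist_force: [-0.2, 0.6, 0.1]
finger_gap: 0.0001
finger_force: 0.0
```

```bash
python3 - <<'E'
from h import *
st()
s=snap('wrist');cv2.imwrite('pics/w2.png',s['pixels'][:,:,::-1])
E
```

```text
t 2.75 pos [0.6412 0.1877 0.1601] yaw_y 26.91 F [-0.2  0.6  0.1] gap 0.0 q [0.28 0.48 0.   1.09 0.   1.39]
```

View pics/w2.png

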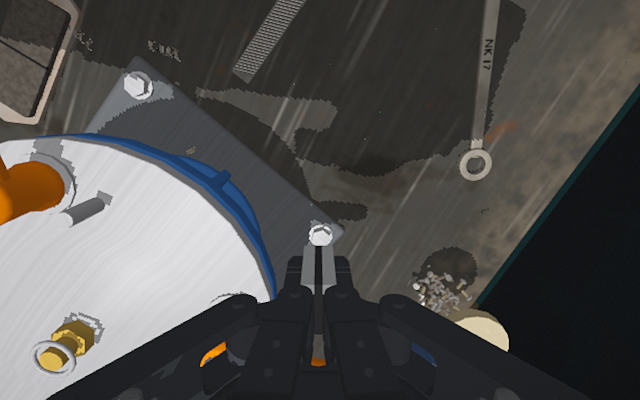

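The fingers are down beside lever a. The lever is hidden behind them, with orange showing at (210,355) and (318,362). Nothing stands under the fingers, and the gap is about 5 mm wider than planned, so I'll add that to the push.

>>> play_rows([
  [[0,0,0,-17,0,0,0],[0,0,5,-34,2,0,0],[0,0,14,-42,3,0,0],[0,0,23,-51,4,0,0],[0,0,32,-59,3,0,0],[0,0,40,-66,1,0,0],[0,0,44,-70,0,0,0],[0,0,44,-70,0,0,0]],
])

```text
t: 3.8
ee_pos: [0.6748, 0.1247, 0.1621]
ee_rot: [-0.001, 0.805, 0.594, 0.001]
wrist_force: [-2.0, 4.0, 1.0]
finger_gap: 0.0001
finger_force: 1.8
```

```bash
python3 - <<'E'
from h import *
from plan import *
o,y=st();print(tgt('a',45,0,.16))
s=snap('top');levers(s);im=s['pixels'][130:290,180:360,::-1];cv2.imwrite('pics/t2.png',cv2.resize(im,None,fx=3.6,fy=3.6,interpolation=cv2.INTER_CUBIC))
E
```

```text
t 3.8 pos [0.6748 0.1247 0.1621] yaw_y -17.14 F [-2.  4.  1.] gap 0.0 q [0.18 0.51 0.06 1.11 0.   2.05]
[  0.67267304   0.12355389   0.16       -18.5       ]
[239 160  12  28  67] [0.6499 0.1104] ends [0.6843 0.1023] [0.6105 0.1198] ang 166.7
```

View pics/t2.png

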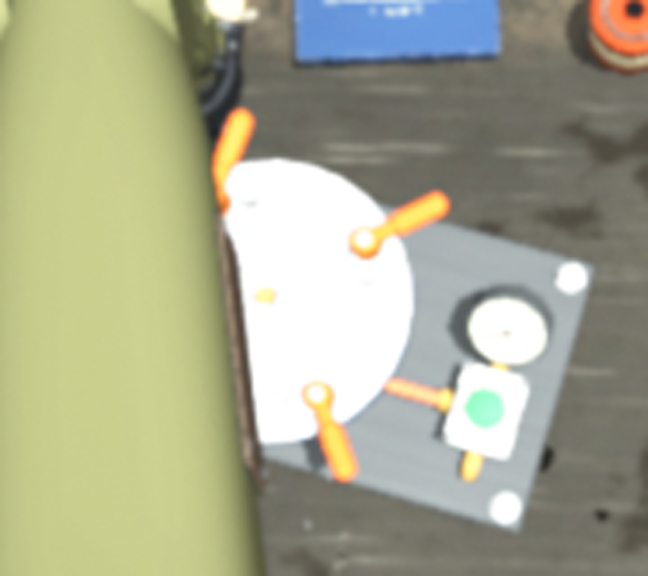

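Lever a has turned to about halfway. In full-frame pixels, c's hub is at (268,239) with its tip at (276,262), d's hub is at (281,197) with its tip at (303,185), and the valve is at (253,212). I'll refine the pot's frame from these.

```bash
python3 - <<'E'
from h import *
s=dict(np.load('top0.npz'));L={}
for n,u,v,z in[('valve',253.6,211.9,.158),('chub',268.1,239.2,.165),('ctip',276,262,.163),('dhub',281.3,196.9,.165),('dtip',304,184.5,.163),('atip',248.3,161,.163),('btn',314.8,243.3,.086)]:
    L[n]=world(s,u,v,z)[0][:2];print(n,L[n].round(4))
for a,b in[('valve','chub'),('chub','ctip'),('valve','dhub'),('dhub','dtip'),('valve','btn')]:
    d=L[b]-L[a];print(a,b,np.hypot(*d).round(4),np.degrees(np.arctan2(d[1],d[0])).round(1))
a=np.array([L['chub'],L['dhub']]);t=np.radians([208,298])
print(a-.085*np.c_[np.cos(t),np.sin(t)])
E
```

```text
valve [0.5433 0.0782]
chub [0.4703 0.0357]
ctip [0.4109 0.0127]
dhub [0.5847 0.0047]
dtip [ 0.6204 -0.0552]
atip [0.6818 0.098 ]
btn [ 0.4684 -0.0874]
valve chub 0.0845 -149.8
chub ctip 0.0637 -158.9
valve dhub 0.0844 -60.6
dhub dtip 0.0697 -59.2
valve btn 0.1818 -114.3
[[0.54537823 0.07557925]
 [0.54482222 0.07974081]]
```

```bash
sed -i 's/^C=.*;PHI=26.5/C=np.array([.5417,.0825]);PHI=29/' plan.py; python3 - <<'E'
from plan import *
s=np.array([.6742,.1235,.160,-17.2])
r=s.copy();r[:2]+=.02*u(s[3]+90);r2=r.copy();r2[2]=.235
s1=rows(s,[r,r2]+lerp(r2,tgt('c',0,25,.235),7));print(s1)
def push(s,l):
    return rows(s,[tgt(l,0,25,.2),tgt(l,0,25,.16),tgt(l,0,10,.16)]+[tgt(l,q,0,.16) for q in(6,15,24,33,40,44,44)])
s2=push(s1,'c')
print(s2)
r=s2.copy();r[:2]+=.02*u(s2[3]+90);r2=r.copy();r2[2]=.235
# to b: yaw from -15 to 119
s3=rows(s2,[r,r2]+lerp(r2,tgt('b',0,25,.235),8));print(s3)
E
```

```text
[[0, 0, 0, 20, 0, 0, 0], [0, 0, 0, 20, 0, -75, 0], [0, 0, -7, -12, -25, -75, 0], [0, 0, -13, -45, -50, -75, 0], [0, 0, -20, -77, -75, -75, 0], [0, 0, -26, -109, -100, -75, 0], [0, 0, -33, -142, -126, -75, 0], [0, 0, -40, -174, -151, -75, 0], [0, 0, -46, -207, -176, -75, 0]]
[ 4.44859442e-01 -2.21980042e-02  2.35000000e-01  2.88000000e+01]
[[0, 0, 0, 0, 0, 35, 0], [0, 0, 0, 0, 0, 75, 0], [0, 0, 0, 15, 0, 75, 0], [0, 0, 6, 30, -1, 75, 0], [0, 0, 15, 39, -3, 75, 0], [0, 0, 24, 47, -3, 75, 0], [0, 0, 33, 55, -2, 75, 0], [0, 0, 40, 62, -1, 75, 0], [0, 0, 44, 65, 1, 75, 0], [0, 0, 44, 65, 1, 75, 0]]
[  0.41442176   0.03524368   0.16       -15.2       ]
[[0, 0, 0, 20, 0, 0, 0], [0, 0, 0, 20, 0, -75, 0], [0, 0, -17, 36, -2, -75, 0], [0, 0, -34, 51, -4, -75, 0], [0, 0, -50, 67, -6, -75, 0], [0, 0, -67, 82, -8, -75, 0], [0, 0, -84, 98, -10, -75, 0], [0, 0, -101, 114, -12, -75, 0], [0, 0, -117, 129, -14, -75, 0], [0, 0, -134, 145, -16, -75, 0]]
[  0.43699893   0.1793661    0.235      118.8       ]
```

>>> play_rows([
  [[0,0,0,20,0,0,0],[0,0,0,20,0,-75,0],[0,0,-7,-12,-25,-75,0],[0,0,-13,-45,-50,-75,0],[0,0,-20,-77,-75,-75,0],[0,0,-26,-109,-100,-75,0],[0,0,-33,-142,-126,-75,0],[0,0,-40,-174,-151,-75,0],[0,0,-46,-207,-176,-75,0],[0,0,-46,-207,-176,-75,0]],
])

```text
t: 5.1
ee_pos: [0.4439, -0.0225, 0.2361]
ee_rot: [0.001, 0.509, 0.861, -0.0]
wrist_force: [1.4, 0.0, 0.8]
finger_gap: -0.0001
finger_force: 0.0
```

>>> play_rows([
  [[0,0,0,0,0,35,0],[0,0,0,0,0,75,0],[0,0,0,15,0,75,0],[0,0,6,30,-1,75,0],[0,0,15,39,-3,75,0],[0,0,24,47,-3,75,0],[0,0,33,55,-2,75,0],[0,0,40,62,-1,75,0],[0,0,44,65,1,75,0],[0,0,44,65,1,75,0]],
])

```text
t: 6.35
ee_pos: [0.4154, 0.0361, 0.1618]
ee_rot: [0.001, 0.794, 0.608, 0.0]
wrist_force: [-1.4, -4.2, 0.7]
finger_gap: 0.0
finger_force: 2.2
```

```bash
python3 - <<'E'
from h import *
from plan import *
st();s=snap('top');levers(s)
s1=np.array([.4144,.0352,.16,-15.2]);sg=-1
r=s1.copy();r[:2]+=sg*.02*u(s1[3]+90);r2=r.copy();r2[2]=.235
T=tgt('b',0,25,.235);m=r2+(T-r2)*.6
m=rows(s1,[r,r2]+lerp(r2,m,8));print(m)
m=rows(m,lerp(m,T,6)+[tgt('b',0,25,.2),tgt('b',0,25,.16)]);print(m)
m=rows(m,[tgt('b',0,10,.16)]+[tgt('b',q,0,.16) for q in(6,15,24,33,40,44,44)]);print(m)
E
```

```text
t 6.35 pos [0.4154 0.0361 0.1618] yaw_y -15.08 F [-1.4 -4.2  0.7] gap 0.0 q [ 0.09  0.03 -0.59  0.95 -0.    1.92]
[[0, 0, 0, -20, 0, 0, 0], [0, 0, 0, -20, 0, -75, 0], [0, 0, -10, -8, -1, -75, 0], [0, 0, -20, 5, -2, -75, 0], [0, 0, -30, 17, -4, -75, 0], [0, 0, -40, 29, -5, -75, 0], [0, 0, -50, 42, -6, -75, 0], [0, 0, -60, 54, -7, -75, 0], [0, 0, -70, 67, -8, -75, 0], [0, 0, -81, 79, -9, -75, 0]]
[ 0.4264278   0.11379601  0.235      65.8       ]
[[0, 0, -9, 3, 11, 0, 0], [0, 0, -18, 6, 21, 0, 0], [0, 0, -27, 8, 32, 0, 0], [0, 0, -35, 11, 43, 0, 0], [0, 0, -44, 14, 53, 0, 0], [0, 0, -53, 17, 64, 0, 0], [0, 0, -53, 17, 64, 35, 0], [0, 0, -53, 17, 64, 75, 0]]
[  0.43715683   0.17914038   0.16       118.8       ]
[[0, 0, 0, -15, 0, 0, 0], [0, 0, 6, -30, 2, 0, 0], [0, 0, 15, -39, 3, 0, 0], [0, 0, 24, -47, 4, 0, 0], [0, 0, 33, -55, 3, 0, 0], [0, 0, 40, -62, 1, 0, 0], [0, 0, 44, -65, 0, 0, 0], [0, 0, 44, -65, 0, 0, 0]]
[ 0.49411676  0.21045437  0.16       74.8       ]
```

>>> play_rows([
  [[0,0,0,-20,0,0,0],[0,0,0,-20,0,-75,0],[0,0,-10,-8,-1,-75,0],[0,0,-20,5,-2,-75,0],[0,0,-30,17,-4,-75,0],[0,0,-40,29,-5,-75,0],[0,0,-50,42,-6,-75,0],[0,0,-60,54,-7,-75,0],[0,0,-70,67,-8,-75,0],[0,0,-81,79,-9,-75,0]],
])

```text
t: 7.65
ee_pos: [0.4272, 0.1159, 0.2363]
ee_rot: [0.0, 0.208, 0.978, 0.001]
wrist_force: [-0.1, -0.6, 0.6]
finger_gap: -0.0001
finger_force: 0.0
```

>>> play_rows([
  [[0,0,-9,3,11,0,0],[0,0,-18,6,21,0,0],[0,0,-27,8,32,0,0],[0,0,-35,11,43,0,0],[0,0,-44,14,53,0,0],[0,0,-53,17,64,0,0],[0,0,-53,17,64,0,0],[0,0,-53,17,64,35,0],[0,0,-53,17,64,75,0]],
])

```text
t: 8.78
ee_pos: [0.4386, 0.1803, 0.1607]
ee_rot: [0.001, -0.245, 0.969, 0.001]
wrist_force: [-0.8, 0.5, -1.1]
finger_gap: 0.0
finger_force: 0.0
```

>>> play_rows([
  [[0,0,0,-15,0,0,0],[0,0,6,-30,2,0,0],[0,0,15,-39,3,0,0],[0,0,24,-47,4,0,0],[0,0,33,-55,3,0,0],[0,0,40,-62,1,0,0],[0,0,44,-65,0,0,0],[0,0,44,-65,0,0,0]],
])

```text
t: 9.78
ee_pos: [0.4949, 0.2111, 0.1612]
ee_rot: [-0.001, 0.134, 0.991, 0.0]
wrist_force: [-4.7, -1.1, -2.0]
finger_gap: -0.0002
finger_force: 1.9
```

```bash
python3 - <<'E'
from h import *
from plan import *
st()
s1=np.array([.4941,.2105,.16,74.8]);sg=1
r=s1.copy();r[:2]+=sg*.02*u(s1[3]+90);r2=r.copy();r2[2]=.235
T=tgt('d',0,25,.235)
m=rows(s1,[r,r2]+lerp(r2,T,8));print(m)
m=rows(m,[tgt('d',0,25,.2),tgt('d',0,25,.16)]+[tgt('d',0,10,.16)]+[tgt('d',q,0,.16) for q in(6,15,24,33,40,44,44)]);print(m)
E
```

```text
t 9.78 pos [0.4949 0.2111 0.1612] yaw_y 74.56 F [-4.7 -1.1 -2. ] gap -0.0 q [ 0.4   0.25 -0.33  0.99  0.    0.67]
[[0, 0, 0, 20, 0, 0, 0], [0, 0, 0, 20, 0, -75, 0], [0, 0, -6, -8, -22, -75, 0], [0, 0, -11, -36, -44, -75, 0], [0, 0, -17, -65, -66, -75, 0], [0, 0, -22, -93, -88, -75, 0], [0, 0, -28, -121, -111, -75, 0], [0, 0, -33, -149, -133, -75, 0], [0, 0, -39, -177, -155, -75, 0], [0, 0, -44, -206, -177, -75, 0]]
[ 6.46485913e-01 -1.43188903e-02  2.35000000e-01  1.18800000e+02]
[[0, 0, 0, 0, 0, 35, 0], [0, 0, 0, 0, 0, 75, 0], [0, 0, 0, 15, 0, 75, 0], [0, 0, 6, 31, -1, 75, 0], [0, 0, 15, 39, -3, 75, 0], [0, 0, 24, 47, -3, 75, 0], [0, 0, 33, 56, -2, 75, 0], [0, 0, 40, 62, -1, 75, 0], [0, 0, 44, 65, 1, 75, 0], [0, 0, 44, 65, 1, 75, 0]]
[ 5.89044225e-01 -4.47565725e-02  1.60000000e-01  7.48000000e+01]
```

>>> play_rows([
  [[0,0,0,20,0,0,0],[0,0,0,20,0,-75,0],[0,0,-6,-8,-22,-75,0],[0,0,-11,-36,-44,-75,0],[0,0,-17,-65,-66,-75,0],[0,0,-22,-93,-88,-75,0],[0,0,-28,-121,-111,-75,0],[0,0,-33,-149,-133,-75,0],[0,0,-39,-177,-155,-75,0],[0,0,-44,-206,-177,-75,0]],
])

```text
t: 11.02
ee_pos: [0.6472, -0.0147, 0.237]
ee_rot: [0.001, -0.249, 0.969, -0.0]
wrist_force: [-0.1, 0.4, -0.4]
finger_gap: 0.0004
finger_force: 0.0
```

>>> play_rows([
  [[0,0,0,0,0,20,0],[0,0,0,0,0,75,0],[0,0,0,15,0,75,0],[0,0,6,31,-1,75,0],[0,0,15,39,-3,75,0],[0,0,24,47,-3,75,0],[0,0,33,56,-2,75,0],[0,0,40,62,-1,75,0],[0,0,44,65,1,75,0],[0,0,44,65,1,75,0]],
])

```text
t: 12.28
ee_pos: [0.5905, -0.045, 0.1638]
ee_rot: [0.003, 0.134, 0.991, 0.0]
wrist_force: [4.4, -1.2, 0.8]
finger_gap: -0.0002
finger_force: 2.1
```

```bash
python3 - <<'E'
from h import *
from plan import *
st()
s1=np.array([.589,-.0447,.16,74.8]);sg=-1
r=s1.copy();r[:2]+=sg*.02*u(s1[3]+90);r2=r.copy();r2[2]=.235
T=np.r_[.50,-.06,.37,29]
m=rows(s1,[r,r2]+lerp(r2,T,6));print(m)
E
```

```text
t 12.28 pos [ 0.5905 -0.045   0.1638] yaw_y 74.62 F [ 4.4 -1.2  0.8] gap -0.0 q [-0.08  0.34 -0.2   1.02 -0.    0.19]
[[0, 0, 0, -20, 0, 0, 0], [0, 0, 0, -20, 0, -75, 0], [0, 0, 8, -3, -6, -98, 0], [0, 0, 15, 14, -13, -120, 0], [0, 0, 23, 31, -19, -142, 0], [0, 0, 31, 48, -25, -165, 0], [0, 0, 38, 65, -32, -187, 0], [0, 0, 46, 82, -38, -210, 0]]
[ 0.49990546 -0.05987111  0.37       28.8       ]
```

>>> play_rows([
  [[0,0,0,-20,0,0,0],[0,0,0,-20,0,-60,0],[0,0,9,-18,5,-98,0],[0,0,18,-16,10,-120,0],[0,0,27,-14,15,-142,0],[0,0,36,-12,15,-165,0],[0,0,46,-12,15,-187,0],[0,0,46,-12,15,-210,0],[0,0,46,-12,15,-210,0]],
])

```text
t: 13.4
ee_pos: [0.6044, -0.0335, 0.3736]
ee_rot: [0.002, 0.51, 0.86, 0.001]
wrist_force: [-0.0, 0.8, -0.2]
finger_gap: -0.0001
finger_force: 0.0
```

```bash
python3 - <<'E'
from h import *
st()
s=snap('wrist');np.savez('w3.npz',**s);cv2.imwrite('pics/w3.png',s['pixels'][:,:,::-1])
s=snap('top');levers(s)
E
```

```text
t 13.4 pos [ 0.6044 -0.0335  0.3736] yaw_y 28.66 F [-0.   0.8 -0.2] gap -0.0 q [-0.06  0.31  0.23  1.49  0.    1.02]
```

View pics/w3.png

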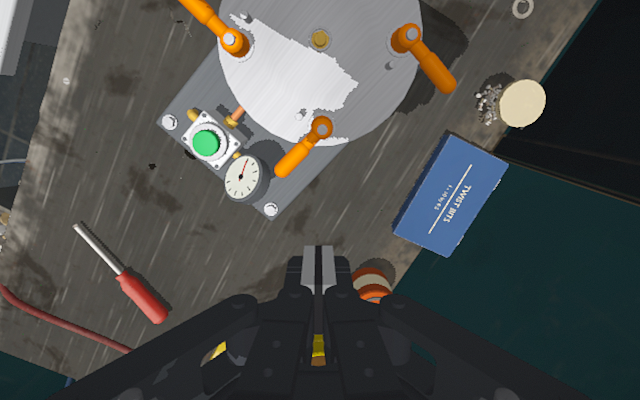

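Levers a, d and c are all near 45°: a's hub is at (412,34) with its tip at (450,89), d's hub at (321,124) with its tip at (280,173), and c's hub at (228,40). The valve is at (320,38) and the button at (207,141).

```bash
python3 - <<'E'
from h import *
s=dict(np.load('w3.npz'));L={}
for n,u,v,z in[('valve',320,36.5,.158),('ah',412,34,.165),('at',450.5,90,.163),('dh',321.5,124,.165),('dt',279,174,.163),('ch',227.5,40,.165),('cp',190,0,.163),('btn',206.5,140,.086)]:
    L[n]=world(s,u,v,z)[0][:2];print(n,L[n].round(4))
for a,b in[('valve','ah'),('valve','dh'),('valve','ch'),('ah','at'),('dh','dt'),('ch','cp'),('ch','ah'),('valve','btn')]:
    d=L[b]-L[a];print(a,b,np.hypot(*d).round(4),np.degrees(np.arctan2(d[1],d[0])).round(1))
E
```

```text
valve [0.5419 0.0823]
ah [0.6168 0.1244]
at [0.6782 0.1015]
dh [0.5822 0.0119]
dt [ 0.5676 -0.0554]
ch [0.4677 0.0371]
cp [0.4236 0.0511]
btn [ 0.468  -0.0798]
valve ah 0.0859 29.3
valve dh 0.0811 -60.2
valve ch 0.0869 -148.6
ah at 0.0656 -20.5
dh dt 0.0688 -102.2
ch cp 0.0462 162.3
ch ah 0.1728 30.4
valve btn 0.1782 -114.5
```

```bash
sed -i 's/^C=.*;PHI=29/C=np.array([.5418,.0825]);PHI=29.7/' plan.py; cat >> plan.py <<'E'
Q2=[(44,8)]+[(q,0) for q in(52,61,70,79,87)]+[(90,-2),(90,-5),(90,-5)]
def r2(s,l,n):
    T=tgt(l,44,22,.225); m=rows(s,lerp(s,T,n)); print(m)
    return push2(m,l)
def push2(m,l):
    m=rows(m,[tgt(l,44,22,.16)]+[tgt(l,q,g,.16) for q,g in Q2]); print(m); return m
def back(s,sg):
    r=s.copy();r[:2]+=sg*.02*u(s[3]+90);b=r.copy();b[2]=.235;return [r,b]
E
python3 - <<'E'
from plan import *
m=r2(np.array([.6045,-.0333,.37,28.8]),'a',7)
b=back(m,1);T=tgt('c',44,22,.225)
m=rows(m,b+lerp(b[1],T,7));print(m);m=push2(m,'c')
E
```

```text
[[0, 0, 6, 18, 22, 21, 0], [0, 0, 12, 37, 43, 41, 0], [0, 0, 18, 55, 65, 62, 0], [0, 0, 25, 74, 86, 83, 0], [0, 0, 31, 92, 108, 104, 0], [0, 0, 37, 111, 129, 124, 0], [0, 0, 43, 129, 151, 145, 0]]
[  0.67467608   0.15248837   0.225      -14.2       ]
[[0, 0, 0, 0, 0, 65, 0], [0, 0, 0, -14, 0, 65, 0], [0, 0, 8, -29, 2, 65, 0], [0, 0, 17, -38, 3, 65, 0], [0, 0, 26, -46, 3, 65, 0], [0, 0, 35, -54, 2, 65, 0], [0, 0, 43, -61, -1, 65, 0], [0, 0, 46, -65, -3, 65, 0], [0, 0, 46, -67, -5, 65, 0], [0, 0, 46, -67, -5, 65, 0]]
[  0.65339326   0.08876207   0.16       -60.2       ]
[[0, 0, 0, 20, 0, 0, 0], [0, 0, 0, 20, 0, -75, 0], [0, 0, -7, -19, -8, -74, 0], [0, 0, -13, -57, -16, -72, 0], [0, 0, -20, -96, -24, -71, 0], [0, 0, -26, -134, -32, -69, 0], [0, 0, -33, -173, -39, -68, 0], [0, 0, -39, -211, -47, -66, 0], [0, 0, -46, -250, -55, -65, 0]]
[ 4.09118332e-01  1.22456747e-02  2.25000000e-01 -1.42000000e+01]
[[0, 0, 0, 0, 0, 65, 0], [0, 0, 0, 14, 0, 65, 0], [0, 0, 8, 29, -2, 65, 0], [0, 0, 17, 38, -3, 65, 0], [0, 0, 26, 46, -3, 65, 0], [0, 0, 35, 55, -2, 65, 0], [0, 0, 43, 62, 0, 65, 0], [0, 0, 46, 66, 3, 65, 0], [0, 0, 46, 68, 5, 65, 0], [0, 0, 46, 68, 5, 65, 0]]
[  0.43064646   0.07694142   0.16       -60.2       ]
```

>>> play_rows([
  [[0,0,6,18,22,21,0],[0,0,12,37,43,41,0],[0,0,18,55,65,62,0],[0,0,25,74,86,83,0],[0,0,31,92,108,104,0],[0,0,37,111,129,124,0],[0,0,43,129,151,145,0],[0,0,43,129,151,145,0]],
])

```text
t: 14.5
ee_pos: [0.6732, 0.1533, 0.2215]
ee_rot: [-0.001, 0.789, 0.614, -0.003]
wrist_force: [-0.4, -0.1, -0.2]
finger_gap: 0.0002
finger_force: 0.0
```

>>> play_rows([
  [[0,0,0,0,0,65,0],[0,0,0,-14,0,65,0],[0,0,8,-29,2,65,0],[0,0,17,-38,3,65,0],[0,0,26,-46,3,65,0],[0,0,35,-54,2,65,0],[0,0,43,-61,-1,65,0],[0,0,46,-65,-3,65,0],[0,0,46,-67,-5,65,0],[0,0,46,-67,-5,65,0]],
])

```text
t: 15.75
ee_pos: [0.659, 0.0911, 0.1635]
ee_rot: [-0.003, 0.967, 0.256, 0.007]
wrist_force: [15.8, 13.2, -11.3]
finger_gap: 0.0004
finger_force: 10.3
```

```bash
python3 - <<'E'
from h import *
from plan import *
st();print(tgt('a',90,0,.16))
E
```

```text
t 15.75 pos [0.659  0.0911 0.1635] yaw_y -60.33 F [ 15.8  13.2 -11.3] gap 0.0 q [ 0.13  0.46 -0.02  1.08  0.01  2.76]
[  0.65734493   0.09084386   0.16       -60.3       ]
```

>>> play_rows([
  [[0,0,0,20,0,0,0],[0,0,0,20,0,-60,0],[0,0,-7,-19,-8,-74,0],[0,0,-13,-57,-16,-72,0],[0,0,-20,-96,-24,-71,0],[0,0,-26,-134,-32,-69,0],[0,0,-33,-173,-39,-68,0],[0,0,-39,-211,-47,-66,0],[0,0,-46,-250,-55,-65,0],[0,0,-46,-250,-55,-65,0]],
])

```text
t: 17.0
ee_pos: [0.4067, 0.0112, 0.2273]
ee_rot: [0.001, 0.791, 0.612, 0.0]
wrist_force: [-0.2, 1.1, 2.0]
finger_gap: 0.0
finger_force: 0.0
```

>>> play_rows([
  [[0,0,0,0,0,60,0],[0,0,0,14,0,65,0],[0,0,8,29,-2,65,0],[0,0,17,38,-3,65,0],[0,0,26,46,-3,65,0],[0,0,35,55,-2,65,0],[0,0,43,62,0,65,0],[0,0,46,66,3,65,0],[0,0,46,68,5,65,0],[0,0,46,68,5,65,0]],
])

```text
t: 18.25
ee_pos: [0.4276, 0.0762, 0.1612]
ee_rot: [0.001, 0.967, 0.255, -0.004]
wrist_force: [-11.8, -7.5, 5.2]
finger_gap: 0.0001
finger_force: 7.0
```

```bash
python3 - <<'E'
from h import *
from plan import *
st();print(tgt('c',90,0,.16))
m=np.r_[.4306,.0769,.16,-60.2]
b=back(m,-1);T=tgt('b',44,22,.225);h=b[1]+(T-b[1])*.6
h=rows(m,b+lerp(b[1],h,8));print(h);h=rows(h,lerp(h,T,6));print(h);h=push2(h,'b')
b=back(h,1);T=tgt('d',44,22,.225)
m=rows(h,b+lerp(b[1],T,7));print(m);m=push2(m,'d')
E
```

```text
t 18.25 pos [0.4276 0.0762 0.1612] yaw_y -60.44 F [-11.8  -7.5   5.2] gap 0.0 q [ 0.18  0.07 -0.55  0.96 -0.    2.8 ]
[  0.42625507   0.07415614   0.16       -60.3       ]
[[0, 0, 0, -20, 0, 0, 0], [0, 0, 0, -20, 0, -75, 0], [0, 0, -10, -11, -7, -74, 0], [0, 0, -20, -1, -15, -73, 0], [0, 0, -31, 8, -22, -73, 0], [0, 0, -41, 17, -30, -72, 0], [0, 0, -51, 27, -37, -71, 0], [0, 0, -61, 36, -45, -70, 0], [0, 0, -71, 45, -52, -70, 0], [0, 0, -82, 55, -60, -69, 0]]
[ 0.44850866  0.1562995   0.229      21.8       ]
[[0, 0, -9, 8, 7, 1, 0], [0, 0, -18, 15, 14, 1, 0], [0, 0, -27, 23, 22, 2, 0], [0, 0, -36, 31, 29, 3, 0], [0, 0, -45, 38, 36, 3, 0], [0, 0, -54, 46, 43, 4, 0]]
[ 0.47135063  0.21497866  0.225      75.8       ]
[[0, 0, 0, 0, 0, 65, 0], [0, 0, 0, -14, 0, 65, 0], [0, 0, 8, -30, 2, 65, 0], [0, 0, 17, -38, 4, 65, 0], [0, 0, 26, -46, 4, 65, 0], [0, 0, 35, -55, 2, 65, 0], [0, 0, 43, -62, 0, 65, 0], [0, 0, 46, -66, -3, 65, 0], [0, 0, 46, -68, -5, 65, 0], [0, 0, 46, -68, -5, 65, 0]]
[ 0.53604638  0.19345053  0.16       29.8       ]
[[0, 0, 0, 20, 0, 0, 0], [0, 0, 0, 20, 0, -75, 0], [0, 0, -7, -18, -8, -74, 0], [0, 0, -13, -57, -16, -72, 0], [0, 0, -20, -95, -24, -71, 0], [0, 0, -26, -134, -32, -69, 0], [0, 0, -33, -172, -39, -68, 0], [0, 0, -39, -211, -47, -66, 0], [0, 0, -46, -249, -55, -65, 0]]
[ 6.12065796e-01 -4.99566347e-02  2.25000000e-01  7.58000000e+01]
[[0, 0, 0, 0, 0, 65, 0], [0, 0, 0, 14, 0, 65, 0], [0, 0, 8, 29, -2, 65, 0], [0, 0, 17, 38, -4, 65, 0], [0, 0, 26, 46, -4, 65, 0], [0, 0, 35, 54, -2, 65, 0], [0, 0, 43, 62, 0, 65, 0], [0, 0, 46, 66, 3, 65, 0], [0, 0, 46, 68, 5, 65, 0], [0, 0, 46, 68, 5, 65, 0]]
[ 5.47370049e-01 -2.84285057e-02  1.60000000e-01  2.98000000e+01]
```

>>> play_rows([
  [[0,0,0,-20,0,0,0],[0,0,0,-20,0,-60,0],[0,0,-10,-11,-7,-74,0],[0,0,-20,-1,-15,-73,0],[0,0,-31,8,-22,-73,0],[0,0,-41,17,-30,-72,0],[0,0,-51,27,-37,-71,0],[0,0,-61,36,-45,-70,0],[0,0,-71,45,-52,-70,0],[0,0,-82,55,-60,-69,0]],
])

```text
t: 19.5
ee_pos: [0.4505, 0.1581, 0.2321]
ee_rot: [0.001, 0.562, 0.827, 0.001]
wrist_force: [-0.7, 0.2, -0.5]
finger_gap: -0.0001
finger_force: 0.0
```

>>> play_rows([
  [[0,0,-9,8,7,1,0],[0,0,-18,15,14,1,0],[0,0,-27,23,22,2,0],[0,0,-36,31,29,3,0],[0,0,-45,38,36,3,0],[0,0,-54,46,43,4,0],[0,0,-54,46,43,4,0]],
])

```text
t: 20.38
ee_pos: [0.4735, 0.2166, 0.2274]
ee_rot: [0.001, 0.128, 0.992, 0.001]
wrist_force: [-0.0, -0.4, 0.6]
finger_gap: -0.0001
finger_force: 0.0
```

>>> play_rows([
  [[0,0,0,0,0,60,0],[0,0,0,-14,0,65,0],[0,0,8,-30,2,65,0],[0,0,17,-38,4,65,0],[0,0,26,-46,4,65,0],[0,0,35,-55,2,65,0],[0,0,43,-62,0,65,0],[0,0,46,-66,-3,65,0],[0,0,46,-69,-5,65,0],[0,0,46,-69,-5,65,0]],
])

```text
t: 21.62
ee_pos: [0.5354, 0.1976, 0.1619]
ee_rot: [-0.006, 0.505, 0.863, 0.003]
wrist_force: [-13.1, 16.9, -1.4]
finger_gap: -0.0
finger_force: 10.1
```

>>> play_rows([
  [[0,0,0,21,0,0,0],[0,0,0,21,0,-60,0],[0,0,-7,-17,-8,-74,0],[0,0,-13,-56,-16,-72,0],[0,0,-20,-94,-24,-71,0],[0,0,-26,-133,-32,-69,0],[0,0,-33,-171,-39,-68,0],[0,0,-39,-210,-47,-66,0],[0,0,-46,-248,-54,-65,0],[0,0,-46,-248,-54,-65,0]],
])

```text
t: 22.88
ee_pos: [0.6141, -0.0527, 0.2273]
ee_rot: [0.002, 0.13, 0.991, -0.001]
wrist_force: [0.1, -0.0, 0.8]
finger_gap: 0.0003
finger_force: 0.0
```

>>> play_rows([
  [[0,0,0,0,0,60,0],[0,0,0,14,0,65,0],[0,0,8,29,-2,65,0],[0,0,17,38,-4,65,0],[0,0,26,46,-4,65,0],[0,0,35,54,-2,65,0],[0,0,43,62,0,65,0],[0,0,46,66,3,65,0],[0,0,46,69,5,65,0],[0,0,46,69,5,65,0]],
])

```text
t: 24.12
ee_pos: [0.5517, -0.0322, 0.1627]
ee_rot: [0.007, 0.507, 0.862, -0.003]
wrist_force: [10.9, -17.5, -8.7]
finger_gap: -0.0001
finger_force: 10.5
```

```bash
python3 - <<'E'
from h import *
from plan import *
st();print(tgt('d',90,0,.16))
m=np.r_[.547,-.0275,.16,29.8]
b=back(m,-1);T=np.r_[.60,-.055,.38,29.8]
h=rows(m,b+lerp(b[1],T,5));print(h)
E
```

```text
t 24.12 pos [ 0.5517 -0.0322  0.1627] yaw_y 29.08 F [ 10.9 -17.5  -8.7] gap -0.0 q [-0.05  0.26 -0.31  0.99 -0.01  1.01]
[ 0.55014386 -0.03304493  0.16       29.7       ]
[[0, 0, 0, -20, 0, 0, 0], [0, 0, 0, -20, 0, -75, 0], [0, 0, 0, -26, 6, -104, 0], [0, 0, 0, -32, 13, -133, 0], [0, 0, 0, -38, 19, -162, 0], [0, 0, 0, -44, 26, -191, 0], [0, 0, 0, -50, 32, -220, 0]]
[ 0.59961719 -0.05498511  0.38       29.8       ]
```

>>> play_rows([
  [[0,0,0,-20,0,0,0],[0,0,0,-20,0,-60,0],[0,0,0,-26,6,-104,0],[0,0,0,-32,13,-133,0],[0,0,0,-42,19,-162,0],[0,0,0,-60,26,-191,0],[0,0,0,-80,32,-220,0],[0,0,0,-80,32,-220,0]],
])

```text
t: 25.12
ee_pos: [0.6155, -0.0821, 0.3834]
ee_rot: [0.002, 0.506, 0.863, 0.001]
wrist_force: [0.4, -0.1, -1.1]
finger_gap: 0.0002
finger_force: 0.0
```

```bash
python3 - <<'E'
from h import *
st()
s=snap('wrist');np.savez('w4.npz',**s);t=snap('top')
im=s['pixels'][:230,100:,::-1];tm=t['pixels'][140:280,185:355,::-1]
c=np.zeros((600,640,3),np.uint8);c[:230,:540]=im;c[235:600,:443]=cv2.resize(tm,(443,365),interpolation=cv2.INTER_CUBIC)
cv2.imwrite('pics/w4.png',c)
E
```

```text
t 25.12 pos [ 0.6155 -0.0821  0.3834] yaw_y 29.21 F [ 0.4 -0.1 -1.1] gap 0.0 q [-0.13  0.34  0.3   1.53  0.    0.93]
```

View pics/w4.png

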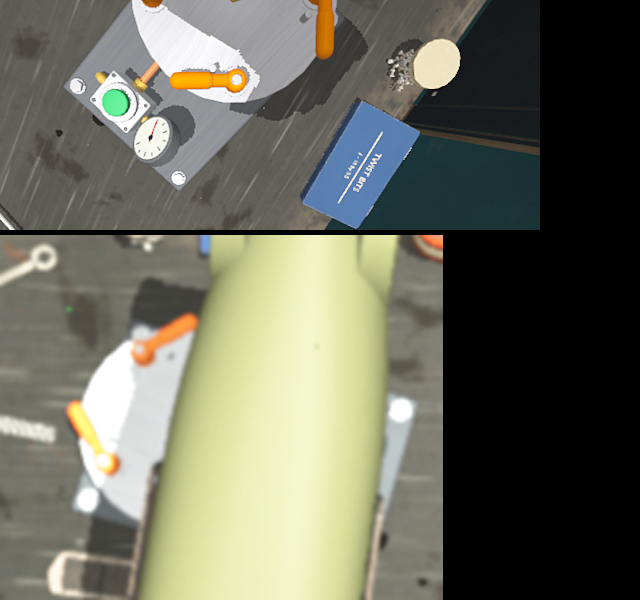

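The wrist crop shows d lying along the rim at (172–237,80), a along the rim at (325,30), and the button at (116,101). The top crop shows b tight along the rim at (75–108,405–463) and a pointing to (195,318). I'll go above the button, from where c can be checked too.

>>> play_rows([
  [[0,0,0,14,-25,0,0],[0,0,0,28,-50,0,0],[0,0,0,42,-76,20,0],[0,0,0,56,-102,50,0],[0,0,0,71,-128,90,0],[0,0,0,71,-128,140,0],[0,0,0,71,-128,190,0],[0,0,0,71,-128,230,0],[0,0,0,71,-128,240,0],[0,0,0,71,-128,240,0]],
])

```text
t: 26.48
ee_pos: [0.4668, -0.082, 0.1403]
ee_rot: [-0.001, 0.505, 0.863, -0.0]
wrist_force: [1.4, 0.4, 0.2]
finger_gap: -0.0003
finger_force: 0.0
```

```bash
python3 - <<'E'
from h import *
st()
s=snap('wrist');t=snap('side');np.savez('w5.npz',**s)
c=np.zeros((600,640,3),np.uint8);c[:300]=s['pixels'][:300,:,::-1];c[305:600,:]=cv2.resize(t['pixels'][120:250,200:482,::-1],(640,295),interpolation=cv2.INTER_CUBIC)
cv2.imwrite('pics/w5.png',c)
E
```

```text
t 26.48 pos [ 0.4668 -0.082   0.1403] yaw_y 29.33 F [1.4 0.4 0.2] gap -0.0 q [-0.17  0.15 -0.5   0.92  0.    0.88]
```

View pics/w5.png

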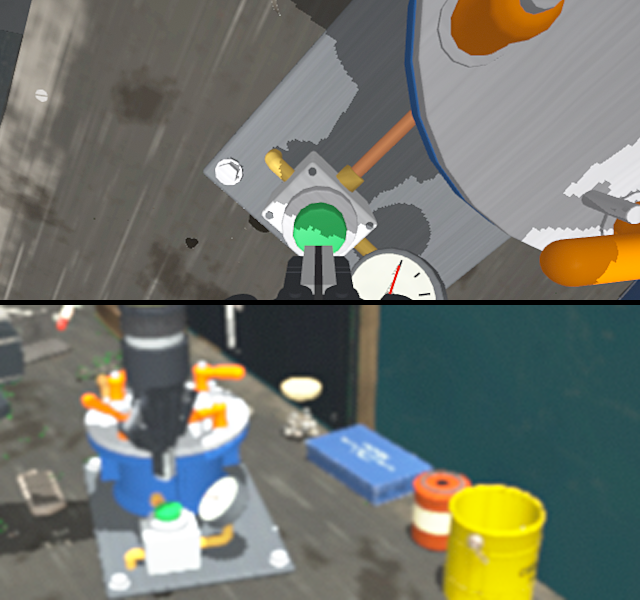

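The button's centre is at (320,228), just ahead of the fingertips at (318,250). Lever c's hub is at (510,25) and its arm leaves the picture upward, along the rim.

```bash
python3 - <<'E'
from h import *
s=dict(np.load('w5.npz'));hsv=cv2.cvtColor(s['pixels'],cv2.COLOR_RGB2HSV)
g=cv2.inRange(hsv,(45,120,60),(85,255,255));g[:190]=0;g[262:]=0;g[:,:280]=0;g[:,360:]=0
v,u=np.where(g>0);P=world(s,u,v);k=P[:,2]>.083;P=P[k];print(k.sum(),P.min(0),P.max(0))
(c,r)=cv2.minEnclosingCircle((P[:,:2]*1000).astype(np.float32));print(c,r)
E
```

```text
1767 [ 0.42795328 -0.09953107  0.08300661] [ 0.48272529 -0.0165395   0.26887044]
(453.7568664550781, -54.531978607177734) 45.92670440673828
```

```bash
python3 - <<'E'
from h import *
s=dict(np.load('w5.npz'));hsv=cv2.cvtColor(s['pixels'],cv2.COLOR_RGB2HSV)
g=cv2.inRange(hsv,(45,120,60),(85,255,255));g[:190]=0;g[262:]=0;g[:,:280]=0;g[:,360:]=0
v,u=np.where(g>0);P=world(s,u,v);P=P[(P[:,2]>.083)&(P[:,2]<.09)]
(c,r)=cv2.minEnclosingCircle((P[:,:2]*1000).astype(np.float32));print(len(P),np.median(P[:,2]),c,r)
E
```

```text
1757 0.08588098915666706 (466.52508544921875, -84.32130432128906) 16.36179542541504
```

>>> play_rows([
  [[0,0,0,-2,-1,20,0],[0,0,0,-2,-1,36,0],[0,0,0,-2,-1,46,0],[0,0,0,-2,-1,52,0],[0,0,0,-2,-1,53,0],[0,0,0,-2,-1,53,0]],
])

```text
t: 27.32
ee_pos: [0.4688, -0.0848, 0.0915]
ee_rot: [0.002, 0.505, 0.863, 0.001]
wrist_force: [-12.2, 3.1, 36.2]
finger_gap: 0.0002
finger_force: 18.3
```

>>> play_rows([
  [[0,0,0,0,0,-1,0],[0,0,0,0,0,-1,0],[0,0,0,0,0,-1,0],[0,0,0,0,0,-1,0],[0,0,0,0,0,-1,0],[0,0,0,0,0,-1,0],[0,0,0,0,0,-1,0],[0,0,0,0,0,-1,0],[0,0,0,0,0,-1,0],[0,0,0,0,0,-1,0]],
])

```text
t: 28.58
ee_pos: [0.4687, -0.0848, 0.0917]
ee_rot: [0.001, 0.505, 0.863, 0.001]
wrist_force: [-8.7, 1.8, 27.5]
finger_gap: 0.0001
finger_force: 13.6
```

>>> play_rows([
  [[0,0,0,0,0,0,0],[0,0,0,0,0,0,0],[0,0,0,0,0,0,0],[0,0,0,0,0,0,0],[0,0,0,0,0,0,0],[0,0,0,0,0,0,0]],
])

```text
t: 29.32
ee_pos: [0.4687, -0.0848, 0.0917]
ee_rot: [0.001, 0.505, 0.863, 0.001]
wrist_force: [-8.8, 0.7, 26.7]
finger_gap: -0.0
finger_force: 13.6
```

>>> play_rows([
  [[0,0,0,0,0,-40,0],[0,0,0,0,0,-100,0],[0,0,0,0,0,-160,0],[0,0,0,-20,0,-210,0],[0,0,0,-40,0,-260,0],[0,0,0,-50,0,-300,0],[0,0,0,-50,0,-300,0],[0,0,0,-50,0,-300,0]],
])

```text
t: 30.32
ee_pos: [0.4919, -0.1281, 0.3881]
ee_rot: [-0.0, 0.505, 0.863, 0.0]
wrist_force: [0.4, 0.7, -1.0]
finger_gap: 0.0002
finger_force: 0.0
```

```bash
python3 - <<'E'
from h import *
st()
s=snap('wrist');cv2.imwrite('pics/w6.png',s['pixels'][:,:,::-1]);np.savez('w6.npz',**s)
E
```

```text
t 30.32 pos [ 0.4919 -0.1281  0.3881] yaw_y 29.32 F [ 0.4  0.7 -1. ] gap 0.0 q [-0.25  0.12  0.03  1.48  0.    0.8 ]
```

View pics/w6.png

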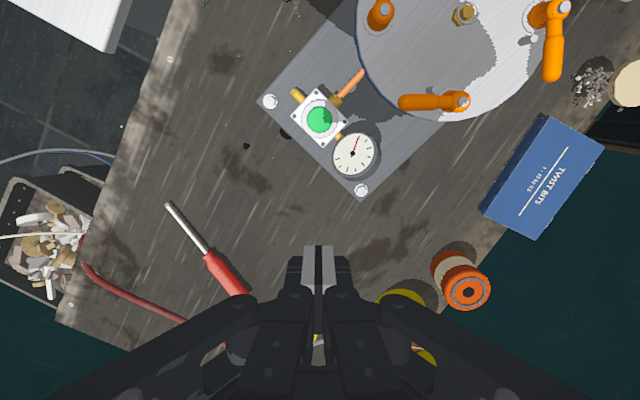

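The button is back up at (319,120). Levers d (463,98)→(402,102) and a (559,6)→(553,78) lie along the rim, c's arm points up out of view, and the bystanders look untouched. I'll check a's and d's angles with numbers.

```bash
python3 - <<'E'
from h import *
s=dict(np.load('w6.npz'))
for n,a,b,p in[('a',(558.5,7),(553,80),29.7),('d',(463,98),(400.5,102),-60.3)]:
    A=world(s,*a,.165)[0];B=world(s,*b,.163)[0];d=B-A;print(n,A,np.hypot(*d[:2]),p-np.degrees(np.arctan2(d[1],d[0])))
t=snap('top');levers(t)
cv2.imwrite('pics/t6.png',cv2.resize(t['pixels'][130:290,180:360,::-1],None,fx=3.5,fy=3.5,interpolation=cv2.INTER_CUBIC))
E
```

```text
a [0.6122546  0.12162594 0.165     ] 0.06607236670123844 81.48839267501147
d [0.583009   0.01028931 0.165     ] 0.06368092857284464 86.8276057216976
[278 197  16  21 100] [ 0.5572 -0.0105] ends [0.5851 0.008 ] [ 0.532  -0.0272] ang -146.4
[246 237  27  16 108] [0.4539 0.0631] ends [0.4712 0.0266] [0.439  0.0945] ang 115.4
```

View pics/t6.png

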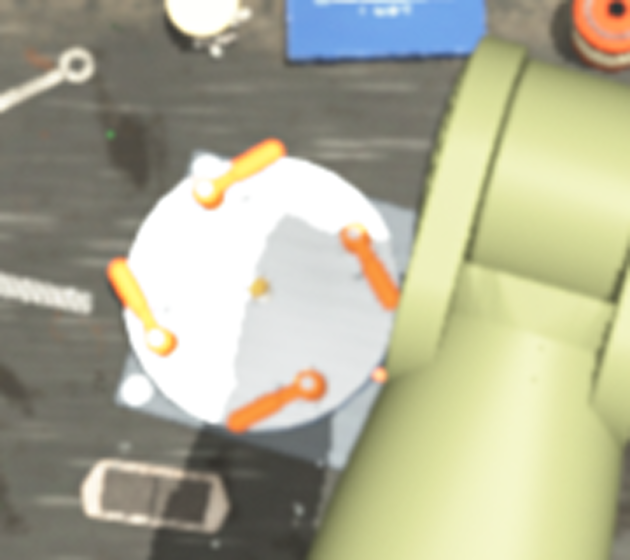

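All four levers lie along the rim in the top view: a (208,192)→(280,148), b (160,342)→(118,265), c (312,384)→(233,425), d (355,235)→(392,302). I'll check a's angle against the others with one PCA.

```bash
python3 - <<'E'
from h import *
s=snap('top');hsv=cv2.cvtColor(s['pixels'],cv2.COLOR_RGB2HSV)
m=cv2.inRange(hsv,(3,110,90),(22,255,255))
vv,uu=np.where(m>0);P=world(s,uu,vv,.163)[:,:2]
C=np.array([.5440,.0785]);ph=29.7
for i,l in enumerate('abcd'):
    t=np.radians(ph+90*i);h=C+.085*np.array([np.cos(t),np.sin(t)]);T=np.array([np.sin(t),-np.cos(t)])
    d=P-h;a=d@T;k=(a>.02)&(a<.08)&(np.abs(d@[-T[1],T[0]])<.03);Q=d[k]
    vx,vy,_,_=cv2.fitLine(Q.astype(np.float32),cv2.DIST_HUBER,0,.001,.001).ravel()
    e=np.array([vx,vy]);e*=np.sign(e@T);print(l,k.sum(),round((np.degrees(t)-np.degrees(np.arctan2(e[1],e[0])))%360,1))
E
```

```text
a 34 96.3
b 35 99.0
c 95 87.8
d 87 86.6
```

```bash
python3 -c "
from plant import robot
print(robot.job_done())"
```

```text
the job is handed in; nothing more can be done
None
```

I clamped the four levers in two rounds (a, c, b, d; about 42–50° in the first, each to its stop in the second), held the air button fully down for about 2.3 s, let it go and handed the job in at about 30 s; the stops rest on push forces of 14–24 N, because the camera angle readings were noisy (81–99°).

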